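# Take the empty reel out of the wire dispenser

## Robot

A 6-joint arm with a two-finger parallel gripper is mounted at the origin on the work surface. World frame = base frame: x ahead of the robot, y to its left, z up, the work surface at z = 0. Lengths are in m, angles in rad, forces in N, time in s.
With the tool pointing down it reaches from about 0.375 to 0.975 m from the base axis. Payload 3.8 kg.
Tool frame: the origin (TCP) lies on the centre line of the jaws, within the pads' length; the fingertips stand 25 mm ahead of it and the grasp point (between the pads) lies 6 mm ahead of it; z points along the fingers, y is the line along which they close (so a half turn about z gives the same grasp; the last joint's range is limited). The gripper opens to 85 mm and grips with 20 to 120 N. Pads are 22 mm wide; open, the fingers measure 114 mm over their backs; the gripper's body (76 mm by 85 mm) begins 54 mm behind the grasp point. The pads swing forward as they close: fully open they stand 13 mm farther back than shut.
Start: joints at [-1.263, 0.264, 1.604, -0, 1.274, -0.037], TCP at [0.228, -0.635, 0.234] pointing down, gripper open.
Joint ranges: [-2.63, 2.63], [-0.94, 2.18], [0.31, 2.57], [-1.31, 4.45], [0, 2.66], [-2.55, 2.55]. Speed limits (rad/s): [2.57, 2.57, 3.14, 3.14, 3.14, 3.14].

## Interface

Orientations are given as a rotation vector (axis times angle).
In Python, from workcell import bot gives the robot as it stands. The module is installed in compiled form; this text tells all that it offers.
- The arm moves only by the tool play_rows, never from a script. Its argument "commands" is a list that holds one entry, the list of rows, each a list of 7 numbers: the shift along the tool's x, y, z as a fraction of full scale, then the turn, a rotation vector about the tool's x, y, z as a fraction of full scale, then the closure, from -1 (fully open) to 1 (shut). A call has 1 to 8 rows; each row is the pose to reach, as a shift and turn from the pose commanded when the call began, along the tool's axes at that moment, turning the shorter way round; what a row does not reach only later rows make up. Full scale, the value 1, is 60 cm for a shift and 180 degrees for a turn. A row lasts 1/10 s, in which the tool goes at most 50 mm and 8.59 degrees, less where a joint would pass 70% of its speed; a pose out of reach is approached as far as the arm can. A call with a number of a shift or a turn outside -1 to 1 is refused whole. A call with a gripper value outside its range is refused whole. The fingers move at their own pace and stop on an object; "force" is the grip in N (left out, the last holds). Time passes only in rows, so rows that repeat a pose let the fingers close. It gives the time, the measured TCP pose, the force, the opening and the grip force at its end, in the units of the state.
- bot.read_state(): the state, without advancing time (a new reading comes with each control period).
- bot.read_camera(name): name is "scene" or "side" or "wrist"; returns the picture (400x640x3 uint8, blue, green, red); there is no depth.
- bot.camera_params(name): a dict with "fov_y" (degrees; the focal length in pixels is half the picture's height over the tangent of half this angle, whatever the lens; pixels are square), "cx", "cy" (the principal point, pixels), "rvec" (rotation vector, rad) and "tvec" (3), from world to camera coordinates, as OpenCV has them. Camera axes: x right, y down, z forward; pixel columns grow to the right and rows downward; lengths in m; the calibration is good to about 2 mm. The wrist camera is an equidistant fisheye: a pixel r from the principal point sees the ray r / f radians off the axis. A picture is of the moment at which its call begins: read the wrist's pose just before it. camera_params takes no time and is no camera call; for the wrist camera it gives the pose at the moment of the call.
- bot.finish_job(): hands the job in; it is judged then, once.
The state is a dict: "time": time; "q": joint angles; "joint_vel": joint speeds; "joint_torque": joint torques, N m; "tool_pos": TCP position; "tcp_rot": TCP orientation; "wrist_force": force on the tool from outside, world axes, zero at the start; "torque": the same for the moment, N m; "width": opening from 0.0 (shut) to 1.0 (fully open); "grip_force": force on a finger pad.
Only numpy, scipy, OpenCV 4.12 (cv2) and the standard library are available. Lean on these libraries where they do the work, as an engineer would, in place of code of your own. Each camera call takes 0.05 s, during which the arm holds its last target. There are 200 camera calls.

## Task

Take the empty reel out of its wire dispenser: with the forked tool from the wooden block, press the sprung end of its spindle in just far enough to clear its hole and swing that end out in front of the ear, by feel, never forcing fork, spindle or dispenser. Stand the tool back upright in the block, then draw the spindle's other end out of its hole and lay the reel, spindle and all, in the white tray. Leave everything else where it is.

Things in the scene. Friction and masses are not known exactly. Their poses are not given: they have to be found in the camera images.
- dispenser: Grey wire dispenser holding the EMPTY reel, fixed: base plate 86 x 124 x 5 mm, front edge rolled up to 10 mm, two upright ears 5 mm thick, tops 55 mm up. Origin under the base, midway between the ears; z up, front is -x, y points to the ear of the sprung end. Ears' inner faces y = -52 and +52 mm; ears span x = -10.5 (front edge) to +33.5 mm. The fork must not bear on anything here with over 15 N; the spindle jammed in the ears at 45 N bends them.
- ear_hole (a point): Centre of the round 11 mm hole, at the inner face of the ear that holds the sprung end (dispenser x = 0, y = 52, z = 38 mm). The plain ear has the same hole at y = -52.
- reel: Empty white plastic reel and its steel spindle, one piece but for the sprung end, 120 g. Origin on the axis; own y along the spindle to the sprung end; starts at dispenser 0, 0, 38 mm, axes alike. Along y, mm: plain pin, 8 diameter, -61 to -52 (through the plain ear); shoulder, 12 diameter, to -48; shaft; reel -38 to 12; barrel, 12 diameter, to 28. Flanges hang 3 mm over the base.
- reel_center (a point): Centre of the empty reel, on the axis midway between its two flanges (60 mm diameter, 3 mm thick, 44 mm apart), at y = -13 mm of the reel. Grip it by the core between the flanges, 28 mm in diameter. Once the sprung end is out in front of its ear, draw the reel 10 mm or more along its own +y and the plain pin leaves its ear. While that end is in its hole the plain pin cannot leave.
- groove (a point): Centre of the groove for the fork on the sprung end: neck 8 mm diameter, 9 mm long, between the inner collar (16 mm diameter, reel side) and the outer shoulder (12 mm, against the ear), both 3 mm thick; starts at dispenser y = 44.5 mm. Pressing the collar towards the reel slides the whole end in: the spring gives at 4.5 N, adds 0.7 N per mm, stops dead after 6.5 mm, and pushes back when let go.
- pin_end (a point): End face of the sprung end's pin, on the axis, 12.5 mm beyond the groove's centre. The pin, 8 mm diameter, 5 mm long, sits in the ear's hole: pressed in a little over 5 mm it is clear; then it must go 15 mm to the front (-x) to pass the ear, the outer shoulder 17, the collar 19. The freed end swings about the plain ear's hole, which allows 20 degrees. Free, it springs out 1 mm more.
- fork: Forked tool, 120 mm long, 90 g, the only one in the block with a square handle (20 x 20 mm, wood, z = 45 to 120 mm). Origin midway between the prong ends, z along the tool to the handle. Blade 5 mm thick (y); two prongs along x, slot between them 11 mm wide, 16 at the mouth, 25 deep; 27 mm over the prong ends. Starts upright in the block, handle resting on its top, prong ends 3 mm over the bench.
- fork_handle (a point): Point on the axis of the forked tool's handle, 78 mm above the prong ends: where to grip it.
- tool_block: Fixed wooden tool block 176 x 60 x 48 mm; origin under its centre, x along its length. Three vertical through slots 31 mm (along x) by 10 mm (along y) at x = -55, 0 and +55 mm hold the forked tool, a scraper and an awl, in any order, blades' broad sides along x.
- tray: White open tray for empty reels, 170 x 140 x 30 mm outside, walls and floor 4 mm, fixed; origin under its centre, x along the 170 mm side.
- dispenser_full: A second dispenser of the same make with a full reel of copper wire, fixed; leave it alone. Origin as for the other dispenser.
- scraper: Scraper with a round handle, standing in the block, 103 mm long; leave it. Origin: on its axis, 45 mm below the handle's lower end.
- awl: Awl with a round, pear-shaped handle, standing in the block, 97 mm long; leave it. Origin: on its axis, 45 mm below the handle's lower end.
- bonsai: Small beaded bonsai in a blue glazed pot, 110 mm high, 90 mm wide; leave it. Origin under its centre.
- pliers: Long-nosed pliers with yellow handles lying on the bench, 160 mm long, 12 mm high; leave them. Origin under the joint, jaws along x.
- jar_a: Brown glass bead jar, 56 mm in diameter, 62 mm high; leave it. Origin under its centre.
- jar_b: Green glass bead jar, 48 mm in diameter, 55 mm high; leave it. Origin under its centre.
- clay_pot: Open terracotta pot, 80 mm in diameter, 50 mm high; leave it. Origin under its centre.
There are look-alikes about, which are no part of the job. Of the things that look like the tool_block, the larger one is meant.

How it is judged:
By the outcome, as a careful person would: the job done as asked, in the order asked, and still so for the second after the job is handed in, with the robot touching nothing.
It also fails if it takes over 72 s, if anything falls off the work surface, if the arm or the gripper's body presses on something with over 40 N, if the wrist force passes 120 N, or if a joint passes its speed limit or range.

## Working session

There is one attempt and no reset: what is moved stays moved. The work goes in short steps, Python scripts to look and compute and a tool call to move; the robot and the scene stay as the last step left them, time stands still between calls to the robot, and variables do not carry over. Pictures are saved under pics/ and viewed, at most 10 in all, crops included, and the job is handed in when it is done.

Besides the shell and the picture viewer there is one more tool, called after "Request:" by a JSON object that holds its "name" and its "arguments". play_rows: Moves the arm, as the interface text tells. Its arguments: {"type":"object","properties":{"commands":{"type":"array"},"force":{"type":"number"}},"required":["commands"]}

```bash
mkdir -p pics
python3 - <<'E'
from workcell import bot
import cv2
s=bot.read_state();print(s)
for n in("scene","side","wrist"):
    p=bot.camera_params(n);print(n,p)
    cv2.imwrite(f"pics/{n}0.png",bot.read_camera(n))
E
```

```text
{'time': 0.0, 'q': array([-1.26295039e+00,  2.64794872e-01,  1.60538453e+00,  1.37997064e-05,
        1.27369743e+00, -3.68987616e-02]), 'joint_vel': array([-6.84196718e-04, -2.17662024e-03,  5.85533445e-04, -3.65515054e-05,
       -7.38730438e-04, -2.03768844e-03]), 'joint_torque': array([ 2.21355345e-03, -5.15109909e+01, -3.67311502e+01,  9.26087819e-05,
        1.29774614e-02,  7.59644678e-06]), 'tool_pos': array([ 0.22790256, -0.63458681,  0.23262822]), 'tcp_rot': array([-3.09280583e+00, -5.38451270e-01,  4.63728204e-04]), 'wrist_force': array([ 0.03185333, -0.06690602,  0.14578139]), 'torque': array([ 0.0080328 , -0.00239903, -0.0205831 ]), 'grip_force': 0.0, 'width': 1.001700294153366}
scene {'fov_y': 46.90766517136257, 'cx': 331.62907062310666, 'cy': 195.59170486213975, 'rvec': array([ 2.38951664,  1.16344072, -0.31118995]), 'tvec': array([-0.32755348, -0.33576627,  1.31560518])}
side {'fov_y': 51.07477170927145, 'cx': 321.0078008456127, 'cy': 199.30004623788903, 'rvec': array([ 2.2758976 , -0.24966533,  0.09154057]), 'tvec': array([-0.53336287,  0.13481824,  1.04725111])}
wrist {'fov_y': 65.70646984690485, 'cx': 323.5685742643639, 'cy': 195.79163009037194, 'rvec': array([-2.36152251,  1.66165962,  0.25082616]), 'tvec': array([-0.67325418, -0.03755256,  0.37903466])}
```

View pics/scene0.png

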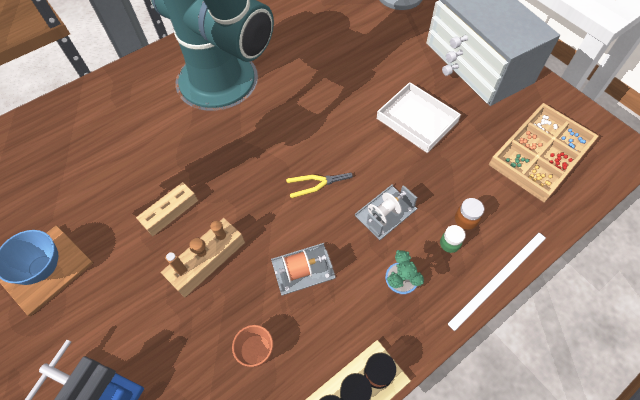

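View pics/side0.png

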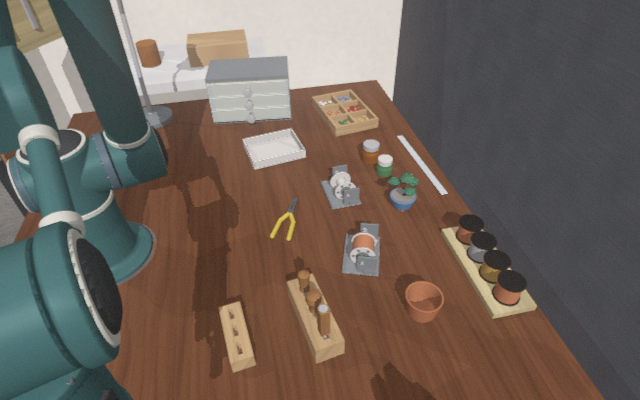

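```bash
cat > h.py <<'E'
import numpy as np,cv2
from workcell import bot
from scipy.spatial.transform import Rotation as R
def ray(p,u,v,fish=False):
    f=200/np.tan(np.radians(p["fov_y"])/2)
    d=np.array([u-p["cx"],v-p["cy"]])/f
    if fish:
        r=np.hypot(*d); c=np.array([*(d*(np.sin(r)/r if r>1e-9 else 1)),np.cos(r)])
    else: c=np.array([*d,1.])
    M=R.from_rotvec(p["rvec"]).as_matrix()
    return -M.T@p["tvec"],M.T@c
def onz(p,u,v,z,fish=False):
    o,d=ray(p,u,v,fish);return (o+d*(z-o[2])/d[2]).round(4)
def proj(p,X,fish=False):
    f=200/np.tan(np.radians(p["fov_y"])/2)
    c=R.from_rotvec(p["rvec"]).apply(X)+p["tvec"]
    if fish:
        r=np.hypot(c[0],c[1]);th=np.arctan2(r,c[2]);q=c[:2]/r*th*f
    else:q=c[:2]/c[2]*f
    return q+[p["cx"],p["cy"]]
E
python3 - <<'E'
from h import *
a=cv2.imread("pics/scene0.png");b=cv2.imread("pics/side0.png")
z=lambda i,x,y,w,h:cv2.resize(i[y:y+h,x:x+w],(400,300),interpolation=cv2.INTER_CUBIC)
cv2.imwrite("pics/m1.png",np.vstack([np.hstack([z(a,145,210,112,84),z(b,270,260,120,90)]),np.hstack([z(a,340,170,88,66),z(b,310,155,72,54)])]))
p=bot.camera_params("scene");s=bot.camera_params("side")
for n,u,v in [("tray",419,117),("disp",386,210),("full",303,268),("block",203,262)]: print(n,onz(p,u,v,.01))
for n,u,v in [("tray",274,149),("disp",343,192),("full",362,255),("block",315,325)]: print(n,onz(s,u,v,.01))
E
```

```text
tray [0.4648 0.3485 0.01  ]
disp [0.6217 0.0928 0.01  ]
full [ 0.6175 -0.1479  0.01  ]
block [ 0.4687 -0.3149  0.01  ]
tray [0.4633 0.3469 0.01  ]
disp [0.6281 0.0846 0.01  ]
full [ 0.6141 -0.1559  0.01  ]
block [ 0.4644 -0.3194  0.01  ]
```

View pics/m1.png

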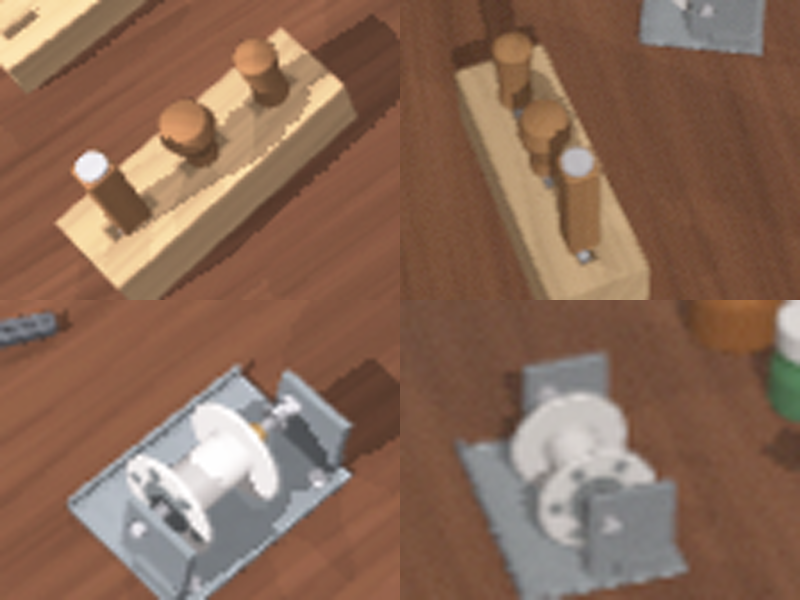

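Run:
```python
from h import *
p=bot.camera_params("scene");s=bot.camera_params("side");w=bot.camera_params("wrist")
print("fork top",onz(p,170.8,256.2,.123),onz(s,323.1,308,.123))
print("scr top",onz(p,216.4,224.6,.106),onz(s,303.9,273.5,.106))
print("front",onz(p,355.4,214,.01),onz(p,392.8,185.4,.01),"back+y",onz(p,417,208.5,.005))
print("side front",onz(s,320.4,180.2,.01),onz(s,331.2,208.5,.01),"back -y",onz(s,361.3,203.6,.005))
print("pin",onz(p,402.7,194.2,.038))
print("cam",ray(w,w['cx'],w['cy'],True)); st=bot.read_state()
Rt=R.from_rotvec(st['tcp_rot']);print(Rt.as_matrix().round(3)); o,d=ray(w,w['cx'],w['cy'],True);print(Rt.inv().apply(o-st['tool_pos']),Rt.inv().apply(d))
```

```text
fork top [ 0.4746 -0.3599  0.123 ] [ 0.4747 -0.3582  0.123 ]
scr top [ 0.4607 -0.2513  0.106 ] [ 0.4563 -0.2575  0.106 ]
front [0.5852 0.029  0.01  ] [0.5808 0.1509 0.01  ] back+y [0.6625 0.1558 0.005 ]
side front [0.5766 0.1524 0.01  ] [0.5794 0.0241 0.01  ] back -y [0.6668 0.0302 0.005 ]
pin [0.6238 0.1393 0.038 ]
cam (array([ 0.29849029, -0.60860827,  0.37288067]), array([-0.27690685, -0.0986681 , -0.95581756]))
[[ 0.941  0.338 -0.001]
 [ 0.338 -0.941  0.002]
 [ 0.    -0.002 -1.   ]]
[ 0.07521312 -0.00100118 -0.13996033] [-0.29400392  0.00098397  0.95580371]
```

View pics/wrist0.png

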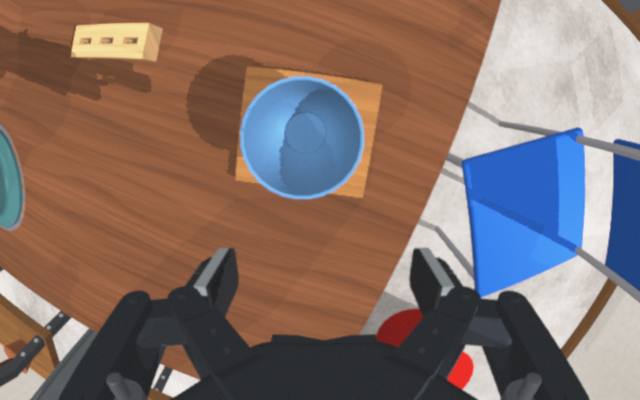

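```bash
cat >> h.py <<'E'
def go(x,y,z,psi):
    s=bot.read_state();A=R.from_rotvec(s['tcp_rot'])
    B=R.from_euler('z',psi,degrees=True)*R.from_euler('x',180,degrees=True)
    t=A.inv().apply(np.array([x,y,z])-s['tool_pos'])/.6
    r=(A.inv()*B).as_rotvec()/np.pi
    print("t",round(s['time'],2),"pos",s['tool_pos'].round(4),"F",s['wrist_force'].round(1),"M",s['torque'].round(2),"w",round(s['width'],3),"psi",round(psi,1))
    print("row",t.round(5),r.round(4))
E
python3 -c "
from h import *
go(.475,-.359,.25,98)"
```

```text
t 0.15 pos [ 0.228  -0.6347  0.2329] F [ 0.6  0.8 -0.4] M [ 0.03  0.03 -0.02] w 1.001 psi 98
row [ 0.54283 -0.2934  -0.02792] [-5.000e-04 -4.000e-04 -4.347e-01]
```

Request:
{"name": "play_rows", "arguments": {"commands": [[[0.543, -0.293, -0.028, 0, 0, -0.435, -1], [0.543, -0.293, -0.028, 0, 0, -0.435, -1], [0.543, -0.293, -0.028, 0, 0, -0.435, -1], [0.543, -0.293, -0.028, 0, 0, -0.435, -1], [0.543, -0.293, -0.028, 0, 0, -0.435, -1], [0.543, -0.293, -0.028, 0, 0, -0.435, -1], [0.543, -0.293, -0.028, 0, 0, -0.435, -1], [0.543, -0.293, -0.028, 0, 0, -0.435, -1]]]}}

```text
time: 0.95
tool_pos: [0.4777, -0.3562, 0.2508]
tcp_rot: [-2.24, -2.203, -0.002]
wrist_force: [-0.3, -0.7, 0.3]
width: 0.997
grip_force: 0.0
```

```bash
python3 -c "
from h import *
go(.475,-.359,.25,98)"
```

```text
t 0.95 pos [ 0.4777 -0.3562  0.2508] F [-0.3 -0.7  0.3] M [-0.    0.04 -0.  ] w 0.997 psi 98
row [-0.00477 -0.00438  0.00138] [ 0.0003 -0.0004 -0.0497]
```

Request:
{"name": "play_rows", "arguments": {"commands": [[[-0.004, -0.004, 0.0, 0, 0, -0.05, -1], [-0.004, -0.004, 0.0, 0, 0, -0.05, -1], [-0.004, -0.004, 0.0, 0, 0, -0.05, -1]]]}}

```text
time: 1.25
tool_pos: [0.4727, -0.362, 0.2505]
tcp_rot: [-2.075, -2.358, 0.0]
wrist_force: [0.8, 0.4, -0.3]
width: 1.003
grip_force: 0.0
```

```bash
python3 -c "
from h import *
go(.475,-.359,.25,98)
w=bot.camera_params('wrist');np.save('w1.npy',np.r_[w['rvec'],w['tvec']])
cv2.imwrite('pics/wr1.png',bot.read_camera('wrist'))
for c in [(.4746,-.359,.123),(.4746,-.359,.048)]: print(proj(w,np.array(c),True))
"
```

```text
t 1.25 pos [ 0.4727 -0.362   0.2505] F [ 0.8  0.4 -0.3] M [-0.01 -0.01  0.01] w 1.003 psi 98
row [0.00441 0.00447 0.00081] [-0.0001 -0.0001 -0.0038]
[326.20966547 185.99753273]
[325.74515124 168.50333748]
```

View pics/wr1.png

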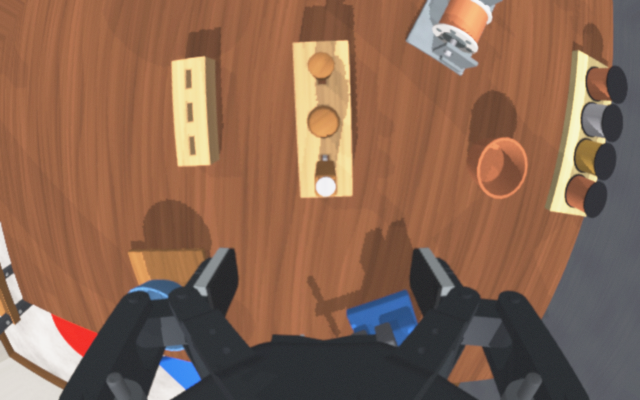

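```bash
python3 -c "
from h import *
w=dict(bot.camera_params('wrist'));a=np.load('w1.npy');w['rvec']=a[:3];w['tvec']=a[3:]
c=np.array([onz(w,*q,.048,True) for q in[(293,42),(349,40),(353,195),(300,197)]]);print(c)
d=c[0]+c[1]-c[2]-c[3];m=c.mean(0);t=np.arctan2(d[1],d[0]);e=np.array([np.cos(t),np.sin(t)]);print('yaw',np.degrees(t),'c',m,'len',np.hypot(*d[:2])/2,'slot',m[:2]-.055*e)
print(onz(w,325.5,187,.123,True),onz(w,323,123,.1,True),onz(w,320,66,.106,True))
go(*(m[:2]-.055*e),.16,np.degrees(t))
go(*(m[:2]-.055*e),.087,np.degrees(t))
"
```

```text
[[ 0.4212 -0.2223  0.048 ]
 [ 0.4812 -0.2124  0.048 ]
 [ 0.51   -0.386   0.048 ]
 [ 0.4493 -0.3962  0.048 ]]
yaw 99.29914777872455 c [ 0.465425 -0.304225  0.048   ] len 0.1760638094555494 slot [ 0.4743124 -0.3585022]
[ 0.4741 -0.36    0.123 ] [ 0.4648 -0.3052  0.1   ] [ 0.4554 -0.253   0.106 ]
t 1.3 pos [ 0.4725 -0.3622  0.2505] F [-0.  -0.5 -0.8] M [ 0.02 -0.01  0.01] w 0.999 psi 99.3
row [0.00572 0.00383 0.15081] [-0.0001 -0.0001 -0.0111]
t 1.3 pos [ 0.4725 -0.3622  0.2505] F [-0.  -0.5 -0.8] M [ 0.02 -0.01  0.01] w 0.999 psi 99.3
row [0.00567 0.00388 0.27247] [-0.0001 -0.0001 -0.0111]
```

Request:
{"name": "play_rows", "arguments": {"commands": [[[0.005, 0.004, 0.12, 0, 0, -0.01, -1], [0.005, 0.004, 0.22, 0, 0, -0.01, -1], [0.005, 0.004, 0.272, 0, 0, -0.01, -1], [0.005, 0.004, 0.272, 0, 0, -0.01, -0.5], [0.005, 0.004, 0.272, 0, 0, -0.01, 0.2], [0.005, 0.004, 0.272, 0, 0, -0.01, 1], [0.005, 0.004, 0.272, 0, 0, -0.01, 1], [0.005, 0.004, 0.272, 0, 0, -0.01, 1]]], "force": 60}}

```text
time: 2.1
tool_pos: [0.4765, -0.3605, 0.0908]
tcp_rot: [2.031, 2.39, -0.001]
wrist_force: [0.1, -1.6, 5.4]
width: 0.226
grip_force: 60.9
```

```bash
python3 -c "
from h import *
go(.4743,-.3595,.087,99.3)
go(.4743,-.3595,.22,99.3)
w=bot.camera_params('wrist')
print(bot.read_state()['grip_force'])
"
```

```text
t 2.1 pos [ 0.4765 -0.3605  0.0908] F [ 0.1 -1.6  5.4] M [-0.14  0.14  0.02] w 0.226 psi 99.3
row [ 0.00217 -0.00332  0.00631] [ 0.001   0.0013 -0.    ]
t 2.1 pos [ 0.4765 -0.3605  0.0908] F [ 0.1 -1.6  5.4] M [-0.14  0.14  0.02] w 0.226 psi 99.3
row [ 0.00125 -0.00264 -0.21536] [ 0.001   0.0013 -0.    ]
60.93438148498535
```

Request:
{"name": "play_rows", "arguments": {"commands": [[[0, 0, -0.03, 0, 0, 0, 1], [0, 0, -0.09, 0, 0, 0, 1], [0, 0, -0.16, 0, 0, 0, 1], [0, 0, -0.22, 0, 0, 0, 1], [0, 0, -0.22, 0, 0, 0, 1]]], "force": 90}}

```text
time: 2.6
tool_pos: [0.4787, -0.3617, 0.2289]
tcp_rot: [2.024, 2.383, 0.001]
wrist_force: [0.8, -1.1, -0.2]
width: 0.223
grip_force: 88.2
```

```bash
python3 -c "
from h import *
go(.622,.137,.2,181.5)
print(bot.read_state()['grip_force'])
"
```

```text
t 2.6 pos [ 0.4787 -0.3617  0.2289] F [ 0.8 -1.1 -0.2] M [-0.02 -0.   -0.02] w 0.223 psi 181.5
row [0.78218 0.36962 0.04293] [ 1.000e-04  5.300e-03 -4.566e-01]
88.19618940353394
```

Request:
{"name": "play_rows", "arguments": {"commands": [[[0.3, 0.15, 0.0, 0, 0, -0.046, 1], [0.782, 0.37, 0.0, 0, 0, -0.457, 1], [0.782, 0.37, 0.0, 0, 0, -0.457, 1], [0.782, 0.37, 0.0, 0, 0, -0.457, 1], [0.782, 0.37, 0.0, 0, 0, -0.457, 1], [0.782, 0.37, 0.0, 0, 0, -0.457, 1], [0.782, 0.37, 0.0, 0, 0, -0.457, 1], [0.782, 0.37, 0.0, 0, 0, -0.457, 1]]]}}

```text
time: 3.4
tool_pos: [0.5858, 0.0278, 0.2203]
tcp_rot: [0.325, 3.123, 0.0]
wrist_force: [0.8, -0.4, -0.6]
width: 0.222
grip_force: 88.2
```

```bash
python3 -c "
from h import *
go(.622,.137,.2,181.5)
"
```

```text
t 3.4 pos [0.5858 0.0278 0.2203] F [ 0.8 -0.4 -0.6] M [ 0.01 -0.02 -0.  ] w 0.222 psi 181.5
row [-0.02153  0.19053  0.03384] [ 0.      0.0005 -0.0744]
```

Request:
{"name": "play_rows", "arguments": {"commands": [[[-0.0215, 0.1905, 0.03, 0, 0, -0.0744, 1], [-0.0215, 0.1905, 0.045, 0, 0, -0.0744, 1], [-0.0215, 0.1905, 0.055, 0, 0, -0.0744, 1], [-0.0215, 0.1905, 0.055, 0, 0, -0.0744, 1], [-0.0215, 0.1905, 0.055, 0, 0, -0.0744, 1], [-0.0215, 0.1905, 0.055, 0, 0, -0.0744, 1]]]}}

```text
time: 4.0
tool_pos: [0.6224, 0.1333, 0.1872]
tcp_rot: [-0.029, 3.141, -0.001]
wrist_force: [0.8, -0.6, -1.1]
width: 0.228
grip_force: 88.3
```

```bash
python3 -c "
from h import *
go(.622,.137,.187,181.5)
w=bot.camera_params('wrist');np.save('w2.npy',np.r_[w['rvec'],w['tvec']])
i=bot.read_camera('wrist');cv2.imwrite('pics/wr2f.png',i)
go(.622,.137,.187,181.5)
sc=bot.read_camera('side');cv2.imwrite('pics/sd2f.png',sc)
p=bot.read_state()['tool_pos']
print(proj(w,p+[0,0,-.088],True),proj(w,np.array([.622,.137,.038]),True))
c=i[100:300,170:470]
cv2.imwrite('pics/wr2.png',np.vstack([cv2.resize(c,(750,500),interpolation=cv2.INTER_CUBIC)]))
"
```

```text
t 4.0 pos [0.6224 0.1333 0.1872] F [ 0.8 -0.6 -1.1] M [-0.01 -0.    0.01] w 0.228 psi 181.5
row [0.00047 0.00619 0.0003 ] [-0.0001  0.0002 -0.0025]
t 4.05 pos [0.6225 0.1331 0.1874] F [-0.1 -0.8 -0.1] M [-0.04 -0.01 -0.02] w 0.222 psi 181.5
row [0.00071 0.00644 0.00071] [-0.0001  0.0003 -0.0026]
[322.46274498 202.3023625 ] [326.82580253 181.76406586]
```

View pics/wr2.png

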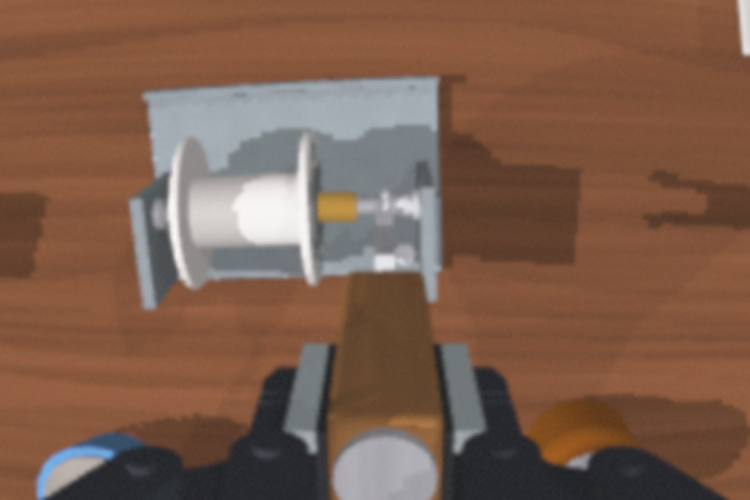

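```bash
cat > fit.py <<'E'
from h import *
from scipy.optimize import least_squares
w=dict(bot.camera_params('wrist'));a=np.load('w2.npy');w['rvec']=a[:3];w['tvec']=a[3:]
P=[("b",-62,10,145,95),("b",62,10,438,80),(-10.5,52,55,420,188),(33.5,52,55,428,300),(-10.5,57,55,437,188),(33.5,57,55,438,298),(-10.5,-57,55,132,200),(33.5,-57,55,147,306),(33.5,-52,55,157,305),(0,12,38,318,206),(0,28,38,357,206)]
def pr(v,X):
    c,s=np.cos(v[2]),np.sin(v[2]);x,y,z=np.array(X)/1e3
    return proj(w,np.array([v[0]+c*x-s*y,v[1]+s*x+c*y,z]),True)
def f(v): return np.concatenate([pr(v,(v[3]*100 if q[0]=="b" else q[0],q[1],q[2]))-(np.array(q[3:])/2.5+[170,100]) for q in P])
r=least_squares(f,[.622,.09,.02,-.43],loss="soft_l1");print(r.x,np.degrees(r.x[2]));print((r.fun.reshape(-1,2)*2.5).round(1))
for n,X in [("groove",(0,44.5,38)),("pin",(0,57,38)),("collar",(0,38.5,38)),("should",(0,50.5,38))]: print(n,(pr(r.x,X)-[170,100])*2.5)
c,s=np.cos(r.x[2]),np.sin(r.x[2]);print("groove world",r.x[:2]+.0445*np.array([-s,c]))
E
python3 fit.py
```

```text
[ 0.62406054  0.09626215  0.05392985 -0.44680447] 3.089952820160351
[[-0.2  0.1]
 [ 1.6 -0.1]
 [ 2.5 -1.4]
 [-3.   0.3]
 [-0.7 -1.8]
 [ 0.2  1.8]
 [-1.1 -1.5]
 [-1.5  1.5]
 [ 0.5  2.3]
 [-0.4  0.7]
 [ 1.9 -0.8]]
groove [401.67421856 203.73688655]
pin [434.05185351 202.66682854]
collar [386.1147974  204.26570382]
should [417.22638814 203.21777825]
groove world [0.62166183 0.14069745]
```

```bash
python3 -c "
from h import *
a=cv2.imread('pics/wr2f.png')[165:215,295:355];s=bot.camera_params('side')
b=cv2.imread('pics/sd2f.png')
u,v=proj(s,np.array([.6225,.133,.1])).astype(int);print(u,v)
b=b[v-40:v+20,u-20:u+20]
cv2.imwrite('pics/z2.png',np.hstack([cv2.resize(a,(480,400),interpolation=cv2.INTER_CUBIC),cv2.resize(b,(267,400),interpolation=cv2.INTER_CUBIC)]))
print(proj(s,np.array([.6225,.133,.099])))
"
```

```text
337 156
[337.34309233 157.15119543]
```

View pics/z2.png

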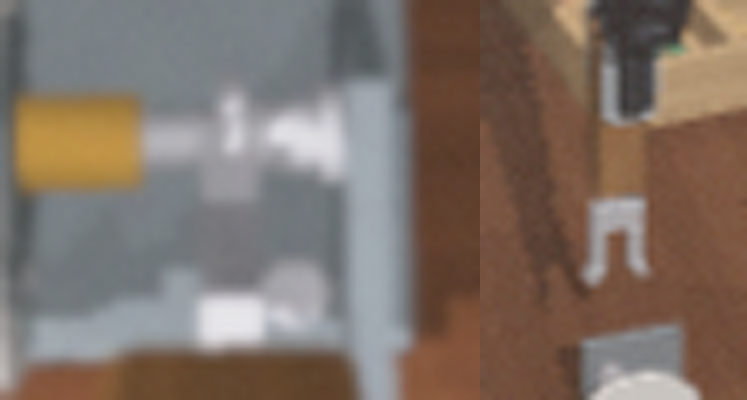

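```bash
python3 -c "
from h import *
w=dict(bot.camera_params('wrist'));a=np.load('w2.npy');w['rvec']=a[:3];w['tvec']=a[3:]
for dx in (.0125,.0135,.0155,.0165): print(dx,proj(w,np.array([.6224-dx,.1333,.1872-.088]),True))
print(onz(w,324,185.6,.0992,True))
go(.6217,.1407,.110,183.1)
"
```

```text
0.0125 [322.96421897 186.32293419]
0.0135 [322.98707495 185.05711944]
0.0155 [323.03296343 182.51715811]
0.0165 [323.05599481 181.24307904]
[0.6093 0.1341 0.0992]
t 4.1 pos [0.6226 0.1331 0.1876] F [ 0.5 -0.6 -1.7] M [-0.01  0.01 -0.03] w 0.219 psi 183.1
row [0.00147 0.01264 0.12929] [-0.      0.0004 -0.0115]
```

Request:
{"name": "play_rows", "arguments": {"commands": [[[0.0015, 0.0113, 0.0, 0, 0, -0.0115, 1], [0.0015, 0.0113, 0.03, 0, 0, -0.0115, 1], [0.0015, 0.0113, 0.062, 0, 0, -0.0115, 1], [0.0015, 0.0113, 0.062, 0, 0, -0.0115, 1], [0.0015, 0.0113, 0.062, 0, 0, -0.0115, 1]]]}}

```text
time: 4.6
tool_pos: [0.621, 0.1411, 0.1494]
tcp_rot: [0.088, -3.14, 0.0]
wrist_force: [-0.2, 0.0, -1.1]
width: 0.218
grip_force: 88.3
```

```bash
python3 -c "
from h import *
go(.6215,.1398,.118,183.1)
w=bot.camera_params('wrist')
i=bot.read_camera('wrist');s=bot.read_camera('side')
p=bot.read_state()['tool_pos']
u,v=proj(w,np.array([.6217,.1407,.045]),True).astype(int);print(proj(w,p+[-.013,0,-.088],True)-[u-30,v-25],proj(w,np.array([.6217,.1407,.038]),True)-[u-30,v-25])
a=i[v-25:v+25,u-30:u+30]
cs=bot.camera_params('side');u,v=proj(cs,np.array([.6217,.1407,.045])).astype(int)
b=s[v-30:v+20,u-20:u+20]
cv2.imwrite('pics/z3.png',np.hstack([cv2.resize(a,(480,400),interpolation=cv2.INTER_CUBIC),cv2.resize(b,(320,400),interpolation=cv2.INTER_CUBIC)]))
"
```

```text
t 4.6 pos [0.621  0.1411 0.1494] F [-0.2  0.  -1.1] M [-0.01 -0.01  0.01] w 0.218 psi 183.1
row [-0.00072 -0.00224  0.0524 ] [ 0.     -0.0002  0.0007]
[31.84141928 16.66617938] [30.19898815 23.11100146]
```

View pics/z3.png

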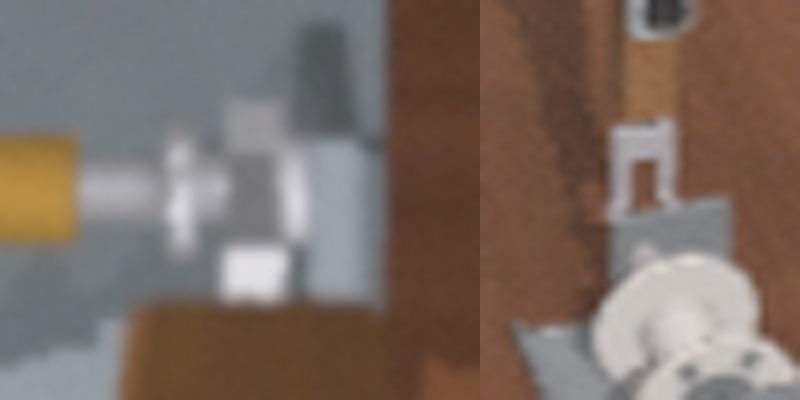

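```bash
python3 -c "
from h import *
go(.6215,.1397,.118,183.1)
cs=bot.camera_params('side');w=bot.camera_params('wrist')
b=proj(cs,np.array([.6217,.1407,.045])).astype(int)-[20,30]
p=bot.read_state()['tool_pos']
for dx in(-.0135,.0135): print('side pred',(proj(cs,p+[dx,0.0008,-.088])-b)*8+[480,0])
print('groove side',(proj(cs,np.array([.6217,.1407,.038]))-b)*8+[480,0])
w0=proj(w,np.array([.6217,.1407,.045]),True).astype(int)-[30,25]
for dx,dz in((-.0135,-.088),(-.0135,-.091),(-.011,-.06),(-.011,-.043),(-.01,-.043)): print('wr',dx,dz,(proj(w,p+[dx,.0008,dz],True)-w0)*8)
"
```

```text
t 4.7 pos [0.6221 0.1414 0.1508] F [ 0.9 -1.7 -0.2] M [0.03 0.01 0.01] w 0.219 psi 183.1
row [ 0.00131 -0.00279  0.05464] [0.0001 0.0006 0.0006]
side pred [606.0486385  210.67875387]
side pred [679.1230485  200.32549021]
groove side [641.94316118 263.00151075]
wr -0.0135 -0.088 [268.77736481 126.93679937]
wr -0.0135 -0.091 [268.71206082 118.83349743]
wr -0.011 -0.06 [267.7949535  241.54702658]
wr -0.011 -0.043 [268.16085524 307.83553468]
wr -0.01 -0.043 [267.43725876 319.87247958]
```

Request:
{"name": "play_rows", "arguments": {"commands": [[[0.0006, -0.0018, 0.0, 0, 0, 0, 1], [0.0006, -0.0018, 0.01, 0, 0, 0, 1], [0.0006, -0.0018, 0.02, 0, 0, 0, 1], [0.0006, -0.0018, 0.028, 0, 0, 0, 1], [0.0006, -0.0018, 0.036, 0, 0, 0, 1], [0.0006, -0.0018, 0.043, 0, 0, 0, 1], [0.0006, -0.0018, 0.043, 0, 0, 0, 1]]]}}

```text
time: 5.4
tool_pos: [0.6207, 0.1402, 0.1226]
tcp_rot: [0.088, -3.139, 0.0]
wrist_force: [-0.7, 0.0, -0.4]
width: 0.222
grip_force: 88.3
```

```bash
python3 -c "
from h import *
go(.6217,.1403,.108,183.1)
i=bot.read_camera('wrist');go(.6217,.1403,.108,183.1)
w=bot.camera_params('wrist')
u,v=proj(w,np.array([.6217,.1407,.045]),True).astype(int);
cs=bot.camera_params('side')
a=i[v-25:v+25,u-30:u+30]
s=bot.read_camera('side');u,v=proj(cs,np.array([.6217,.1407,.045])).astype(int)
b=s[v-30:v+20,u-20:u+20]
cv2.imwrite('pics/z4.png',np.hstack([cv2.resize(a,(480,400),interpolation=cv2.INTER_CUBIC),cv2.resize(b,(320,400),interpolation=cv2.INTER_CUBIC)]))
"
```

```text
t 5.4 pos [0.6207 0.1402 0.1226] F [-0.7  0.  -0.4] M [ 0.01 -0.02  0.02] w 0.222 psi 183.1
row [-1.73e-03  2.00e-05  2.44e-02] [-0.     -0.0003  0.0006]
t 5.45 pos [0.6208 0.1403 0.1231] F [ 0.1  0.2 -0.6] M [-0.   -0.01 -0.02] w 0.225 psi 183.1
row [-1.520e-03 -2.000e-05  2.516e-02] [-0.     -0.0002  0.0006]
```

View pics/z4.png

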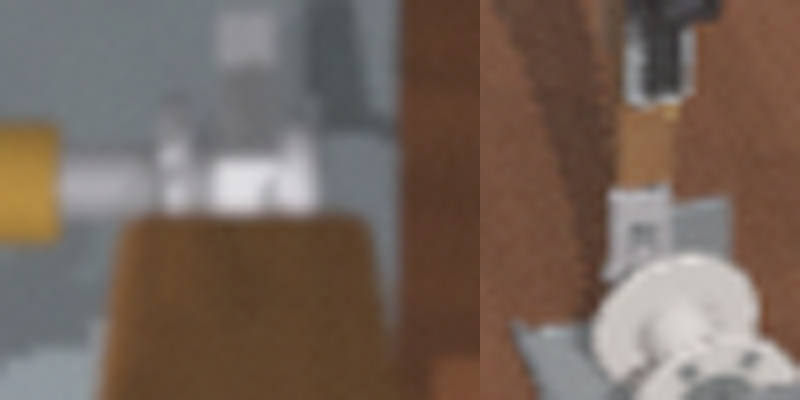

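Request:
{"name": "play_rows", "arguments": {"commands": [[[-0.0012, -0.0005, 0.005, 0, 0, 0, 1], [-0.0012, -0.0005, 0.01, 0, 0, 0, 1], [-0.0012, -0.0005, 0.015, 0, 0, 0, 1], [-0.0012, -0.0005, 0.019, 0, 0, 0, 1], [-0.0012, -0.0005, 0.023, 0, 0, 0, 1], [-0.0012, -0.0005, 0.023, 0, 0, 0, 1], [-0.0012, -0.0005, 0.023, 0, 0, 0, 1]]]}}

```text
time: 6.2
tool_pos: [0.6218, 0.14, 0.1097]
tcp_rot: [-0.088, 3.14, -0.0]
wrist_force: [0.9, 0.1, -2.0]
width: 0.222
grip_force: 88.3
```

```bash
python3 -c "
from h import *
go(.6217,.1403,.109,183.1)"
```

```text
t 6.2 pos [0.6218 0.14   0.1097] F [ 0.9  0.1 -2. ] M [ 0.01 -0.21  0.05] w 0.222 psi 183.1
row [0.0001  0.00049 0.00111] [-0.      0.      0.0006]
```

Request:
{"name": "play_rows", "arguments": {"commands": [[[0, -0.0015, 0, 0, 0, 0, 1], [0, -0.003, 0, 0, 0, 0, 1], [0, -0.003, 0, 0, 0, 0, 1], [0, -0.003, 0, 0, 0, 0, 1]]]}}

```text
time: 6.6
tool_pos: [0.6219, 0.1382, 0.1099]
tcp_rot: [-0.088, 3.14, -0.0]
wrist_force: [0.3, -0.8, -0.2]
width: 0.219
grip_force: 88.3
```

Request:
{"name": "play_rows", "arguments": {"commands": [[[0, -0.0015, 0, 0, 0, 0, 1], [0, -0.003, 0, 0, 0, 0, 1], [0, -0.003, 0, 0, 0, 0, 1], [0, -0.003, 0, 0, 0, 0, 1]]]}}

```text
time: 7.0
tool_pos: [0.622, 0.1369, 0.1099]
tcp_rot: [-0.088, 3.14, 0.001]
wrist_force: [-0.0, 2.8, -0.7]
width: 0.223
grip_force: 88.2
```

```bash
python3 -c "
from h import *
go(.6217,.1403,.109,183.1)"
```

```text
t 7.0 pos [0.622  0.1369 0.1099] F [-0.   2.8 -0.7] M [ 0.79 -0.11 -0.01] w 0.223 psi 183.1
row [0.00012 0.0056  0.00151] [0.0003 0.0001 0.0006]
```

Request:
{"name": "play_rows", "arguments": {"commands": [[[0, -0.0015, 0, 0, 0, 0, 1], [0, -0.003, 0, 0, 0, 0, 1], [0, -0.003, 0, 0, 0, 0, 1], [0, -0.003, 0, 0, 0, 0, 1]]]}}

```text
time: 7.4
tool_pos: [0.6217, 0.1353, 0.1096]
tcp_rot: [0.088, -3.14, -0.002]
wrist_force: [-0.2, 5.2, -1.2]
width: 0.219
grip_force: 88.2
```

Request:
{"name": "play_rows", "arguments": {"commands": [[[0, -0.0015, 0, 0, 0, 0, 1], [0, -0.003, 0, 0, 0, 0, 1], [0, -0.003, 0, 0, 0, 0, 1], [0, -0.003, 0, 0, 0, 0, 1]]]}}

```text
time: 7.8
tool_pos: [0.6218, 0.1339, 0.1096]
tcp_rot: [0.088, -3.14, -0.003]
wrist_force: [0.0, 6.2, -1.6]
width: 0.223
grip_force: 88.2
```

Request:
{"name": "play_rows", "arguments": {"commands": [[[0, -0.0018, 0, 0, 0, 0, 1], [0, -0.0036, 0, 0, 0, 0, 1], [0, -0.0036, 0, 0, 0, 0, 1], [0, -0.0036, 0, 0, 0, 0, 1]]]}}

```text
time: 8.2
tool_pos: [0.622, 0.1321, 0.1097]
tcp_rot: [0.087, -3.14, -0.004]
wrist_force: [-0.3, 7.8, -1.3]
width: 0.218
grip_force: 88.2
```

```bash
cat > av.py <<'E'
from h import *
go(.6217,.1403,.109,183.1)
F=[]
for k in range(3):
    bot.read_camera('wrist');s=bot.read_state();F.append(np.r_[s['wrist_force'],s['torque']])
print(np.mean(F,0).round(2),s['tool_pos'].round(4))
E
python3 av.py
```

```text
t 8.2 pos [0.622  0.1321 0.1097] F [-0.3  7.8 -1.3] M [1.78 0.01 0.04] w 0.218 psi 183.1
row [-0.00024  0.01362  0.00114] [ 0.0008 -0.0001  0.0005]
[-0.24  7.38 -1.42  1.76 -0.01  0.03] [0.622  0.1322 0.1097]
```

Request:
{"name": "play_rows", "arguments": {"commands": [[[0, -0.0012, 0, 0, 0, 0, 1], [0, -0.0025, 0, 0, 0, 0, 1], [0, -0.0025, 0, 0, 0, 0, 1]]]}}

```text
time: 8.65
tool_pos: [0.6221, 0.1309, 0.1097]
tcp_rot: [0.087, -3.14, -0.005]
wrist_force: [0.4, 8.5, -0.8]
width: 0.22
grip_force: 88.2
```

```bash
python3 av.py
```

```text
t 8.65 pos [0.6221 0.1309 0.1097] F [ 0.4  8.5 -0.8] M [ 1.97 -0.04  0.06] w 0.22 psi 183.1
row [-0.00016  0.01567  0.00123] [ 0.001  -0.      0.0004]
[-0.14  7.88 -1.64  1.97 -0.02  0.03] [0.6221 0.1309 0.1097]
```

Request:
{"name": "play_rows", "arguments": {"commands": [[[0, -0.0011, 0, 0, 0, 0, 1], [0, -0.0011, 0, 0, 0, 0, 1]]]}}

```text
time: 9.0
tool_pos: [0.6221, 0.1304, 0.1097]
tcp_rot: [0.087, -3.14, -0.005]
wrist_force: [-0.5, 7.8, -1.1]
width: 0.218
grip_force: 88.2
```

```bash
python3 av.py
```

```text
t 9.0 pos [0.6221 0.1304 0.1097] F [-0.5  7.8 -1.1] M [2.09 0.01 0.02] w 0.218 psi 183.1
row [-0.00022  0.01651  0.00124] [ 0.001  -0.      0.0004]
[-0.52  8.61 -1.29  2.05 -0.02  0.06] [0.6221 0.1304 0.1097]
```

Request:
{"name": "play_rows", "arguments": {"commands": [[[0.003, 0, 0, 0, 0, -0.006, 1], [0.0067, 0, 0, 0, 0, -0.013, 1], [0.0067, 0, 0, 0, 0, -0.013, 1]]]}}

```text
time: 9.45
tool_pos: [0.6177, 0.1301, 0.1096]
tcp_rot: [0.152, -3.137, -0.005]
wrist_force: [-1.3, 8.2, -1.7]
width: 0.221
grip_force: 88.2
```

```bash
python3 av.py
```

```text
t 9.45 pos [0.6177 0.1301 0.1096] F [-1.3  8.2 -1.7] M [2.01 0.1  0.07] w 0.221 psi 183.1
row [-0.00832  0.0163   0.00103] [ 0.001  -0.0002  0.0136]
[-0.22  8.66 -1.81  2.01  0.13  0.07] [0.6178 0.1301 0.1096]
```

Request:
{"name": "play_rows", "arguments": {"commands": [[[0.0025, 0.0, 0, 0, 0, -0.005, 1], [0.005, 0.0, 0, 0, 0, -0.01, 1], [0.005, 0.0, 0, 0, 0, -0.01, 1]]]}}

```text
time: 9.9
tool_pos: [0.6146, 0.1298, 0.1095]
tcp_rot: [0.201, -3.134, -0.005]
wrist_force: [-1.1, 8.3, -2.3]
width: 0.217
grip_force: 88.2
```

```bash
python3 av.py
```

```text
t 9.9 pos [0.6146 0.1298 0.1095] F [-1.1  8.3 -2.3] M [1.93 0.22 0.01] w 0.217 psi 183.1
row [-0.01406  0.01589  0.00088] [ 0.001  -0.0003  0.0236]
[-0.48  8.18 -2.07  2.    0.2   0.02] [0.6147 0.1298 0.1095]
```

Request:
{"name": "play_rows", "arguments": {"commands": [[[0.0035, 0.0, 0, 0, 0, -0.006, 1], [0.007, 0.0, 0, 0, 0, -0.0125, 1], [0.0105, -0.0002, 0, 0, 0, -0.019, 1], [0.0135, -0.0004, 0, 0, 0, -0.025, 1], [0.0135, -0.0004, 0, 0, 0, -0.025, 1]]]}}

```text
time: 10.55
tool_pos: [0.606, 0.1283, 0.1093]
tcp_rot: [0.324, -3.123, -0.004]
wrist_force: [-0.5, 7.9, -1.6]
width: 0.225
grip_force: 88.2
```

```bash
python3 av.py
```

```text
t 10.55 pos [0.606  0.1283 0.1093] F [-0.5  7.9 -1.6] M [1.9  0.31 0.04] w 0.225 psi 183.1
row [-0.02967  0.01423  0.00042] [ 0.0009 -0.0007  0.0486]
[-1.76  7.75 -1.66  1.87  0.32  0.04] [0.6062 0.1283 0.1093]
```

Request:
{"name": "play_rows", "arguments": {"commands": [[[0.0035, 0.0, 0, 0, 0, -0.006, 1], [0.007, -0.0001, 0, 0, 0, -0.0125, 1], [0.0105, -0.0003, 0, 0, 0, -0.019, 1], [0.015, -0.0006, 0, 0, 0, -0.028, 1], [0.015, -0.0006, 0, 0, 0, -0.028, 1]]]}}

```text
time: 11.2
tool_pos: [0.597, 0.1258, 0.1091]
tcp_rot: [0.461, -3.105, -0.004]
wrist_force: [-2.1, 7.5, -1.4]
width: 0.214
grip_force: 88.2
```

```bash
python3 av.py
```

```text
t 11.2 pos [0.597  0.1258 0.1091] F [-2.1  7.5 -1.4] M [1.8  0.49 0.06] w 0.214 psi 183.1
row [-0.04646  0.01107  0.00012] [ 0.0009 -0.0009  0.0767]
[-1.45  7.5  -2.03  1.78  0.44  0.05] [0.5972 0.1259 0.1091]
```

Request:
{"name": "play_rows", "arguments": {"commands": [[[0, 0.003, 0, 0, 0, 0, 1], [0, 0.006, 0, 0, 0, 0, 1], [0, 0.009, 0, 0, 0, 0, 1], [0, 0.012, 0, 0, 0, 0, 1], [0, 0.0135, 0, 0, 0, 0, 1], [0, 0.0135, 0, 0, 0, 0, 1]]]}}

```text
time: 11.95
tool_pos: [0.5961, 0.1319, 0.1096]
tcp_rot: [0.462, -3.107, 0.001]
wrist_force: [-0.4, 2.6, -2.6]
width: 0.222
grip_force: 88.5
```

```bash
python3 av.py
```

```text
t 11.95 pos [0.5961 0.1319 0.1096] F [-0.4  2.6 -2.6] M [ 0.59  0.13 -0.01] w 0.222 psi 183.1
row [-0.04488  0.00092  0.00098] [-0.0002 -0.0002  0.0767]
[-0.95  2.18 -1.75  0.55  0.11 -0.  ] [0.5963 0.132  0.1097]
```

Request:
{"name": "play_rows", "arguments": {"commands": [[[0, 0.002, 0, 0, 0, 0, 1], [0, 0.004, 0, 0, 0, 0, 1], [0, 0.004, 0, 0, 0, 0, 1]]]}}

```text
time: 12.4
tool_pos: [0.5958, 0.1343, 0.11]
tcp_rot: [-0.462, 3.107, -0.001]
wrist_force: [-0.9, -0.3, -1.4]
width: 0.223
grip_force: 88.6
```

```bash
python3 av.py
```

```text
t 12.4 pos [0.5958 0.1343 0.11  ] F [-0.9 -0.3 -1.4] M [-0.    0.02  0.01] w 0.223 psi 183.1
row [-0.04418 -0.0029   0.00173] [-0.0002  0.0001  0.0767]
[ 0.26  0.38 -0.65  0.01 -0.    0.  ] [0.5957 0.1344 0.1099]
```

Request:
{"name": "play_rows", "arguments": {"commands": [[[0, 0, -0.01, 0, 0, 0, 1], [0, 0, -0.02, 0, 0, 0, 1], [0, 0, -0.035, 0, 0, 0, 1], [0, 0, -0.06, 0, 0, 0, 1], [0, 0, -0.12, 0, 0, 0, 1], [0, 0, -0.19, 0, 0, 0, 1], [0, 0, -0.19, 0, 0, 0, 1]]]}}

```text
time: 13.25
tool_pos: [0.6003, 0.1355, 0.2334]
tcp_rot: [-0.459, 3.093, 0.001]
wrist_force: [1.0, 0.3, 0.7]
width: 0.215
grip_force: 88.6
```

```bash
python3 -c "
from h import *
go(.4743,-.359,.225,99.3)
w=bot.camera_params('wrist');np.save('w5.npy',np.r_[w['rvec'],w['tvec']])
cv2.imwrite('pics/wr5.png',bot.read_camera('wrist'))
cv2.imwrite('pics/sc5.png',bot.read_camera('scene'))
"
```

```text
t 13.25 pos [0.6003 0.1355 0.2334] F [1.  0.3 0.7] M [-0.06 -0.02  0.02] w 0.215 psi 99.3
row [ 0.44067 -0.72744  0.00872] [0.0036 0.0039 0.5422]
```

Request:
{"name": "play_rows", "arguments": {"commands": [[[0.44, -0.727, 0.0, 0, 0, 0.542, 1], [0.44, -0.727, 0.0, 0, 0, 0.542, 1], [0.44, -0.727, 0.0, 0, 0, 0.542, 1], [0.44, -0.727, 0.0, 0, 0, 0.542, 1], [0.44, -0.727, 0.0, 0, 0, 0.542, 1], [0.44, -0.727, 0.0, 0, 0, 0.542, 1], [0.44, -0.727, 0.0, 0, 0, 0.542, 1], [0.44, -0.727, 0.0, 0, 0, 0.542, 1]]]}}

```text
time: 14.15
tool_pos: [0.495, -0.2543, 0.2224]
tcp_rot: [-1.381, -2.819, -0.0]
wrist_force: [2.2, -0.5, -0.7]
width: 0.223
grip_force: 88.6
```

```bash
python3 -c "
from h import *
go(.4743,-.359,.225,99.3)"
```

```text
t 14.15 pos [ 0.495  -0.2543  0.2224] F [ 2.2 -0.5 -0.7] M [-0.06 -0.07 -0.02] w 0.223 psi 99.3
row [-0.11676 -0.13417 -0.00447] [-0.0005 -0.0007  0.1582]
```

Request:
{"name": "play_rows", "arguments": {"commands": [[[-0.1168, -0.1342, -0.005, 0, 0, 0.158, 1], [-0.1168, -0.1342, -0.005, 0, 0, 0.158, 1], [-0.1168, -0.1342, -0.005, 0, 0, 0.158, 1], [-0.1168, -0.1342, -0.005, 0, 0, 0.158, 1], [-0.1168, -0.1342, -0.005, 0, 0, 0.158, 1], [-0.1168, -0.1342, 0.02, 0, 0, 0.158, 1], [-0.1168, -0.1342, 0.06, 0, 0, 0.158, 1], [-0.1168, -0.1342, 0.06, 0, 0, 0.158, 1]]]}}

```text
time: 14.95
tool_pos: [0.4742, -0.355, 0.1825]
tcp_rot: [-2.018, -2.396, 0.0]
wrist_force: [-0.7, 0.5, -1.1]
width: 0.221
grip_force: 88.7
```

```bash
python3 -c "
from h import *
import time
go(.4743,-.3588,.142,99.3)
bot.read_camera('side')
go(.4743,-.3588,.142,99.3)
w=bot.camera_params('wrist');a=bot.read_camera('wrist');b=bot.read_camera('side');cs=bot.camera_params('side')
p=bot.read_state()['tool_pos']
u,v=proj(cs,np.array([.4743,-.3588,.055])).astype(int);print(u,v,(proj(cs,p+[0,0,-.088])-[u-25,v-25])*8,(proj(cs,np.array([.4743,-.3588,.048]))-[u-25,v-25])*8)
B=cv2.resize(b[v-25:v+25,u-25:u+25],(400,400),interpolation=cv2.INTER_CUBIC)
u,v=proj(w,np.array([.4743,-.3588,.055]),True).astype(int);print((proj(w,p+[0,0,-.088],True)-[u-25,v-25])*8,(proj(w,np.array([.4743,-.3588,.048]),True)-[u-25,v-25])*8)
A=cv2.resize(a[v-25:v+25,u-25:u+25],(400,400),interpolation=cv2.INTER_CUBIC)
sc=cv2.resize(cv2.imread('pics/sc5.png')[172:232,345:425],(400,300),interpolation=cv2.INTER_CUBIC)
w5=cv2.resize(cv2.imread('pics/wr5.png')[100:220,200:360],(400,300),interpolation=cv2.INTER_CUBIC)
A=cv2.resize(A,(300,300));B=cv2.resize(B,(300,300))
cv2.imwrite('pics/m6.png',np.vstack([np.hstack([A,B,np.zeros((300,200,3),np.uint8)]),np.hstack([sc,w5])]))
"
```

```text
t 14.95 pos [ 0.4742 -0.355   0.1825] F [-0.7  0.5 -1.1] M [0.02 0.04 0.  ] w 0.221 psi 99.3
row [-0.0067  -0.00054  0.06746] [-0.0019 -0.0022  0.0028]
t 15.0 pos [ 0.4751 -0.3557  0.1844] F [-0.4 -0.1 -0.7] M [-0.02 -0.03 -0.06] w 0.219 psi 99.3
row [-0.00515 -0.00186  0.07069] [-0.0014 -0.0016  0.0028]
323 328 [210.06516405  93.21795402] [203.60238796 220.70596312]
[231.00182048 318.45093855] [206.44866568 183.32763311]
```

View pics/m6.png

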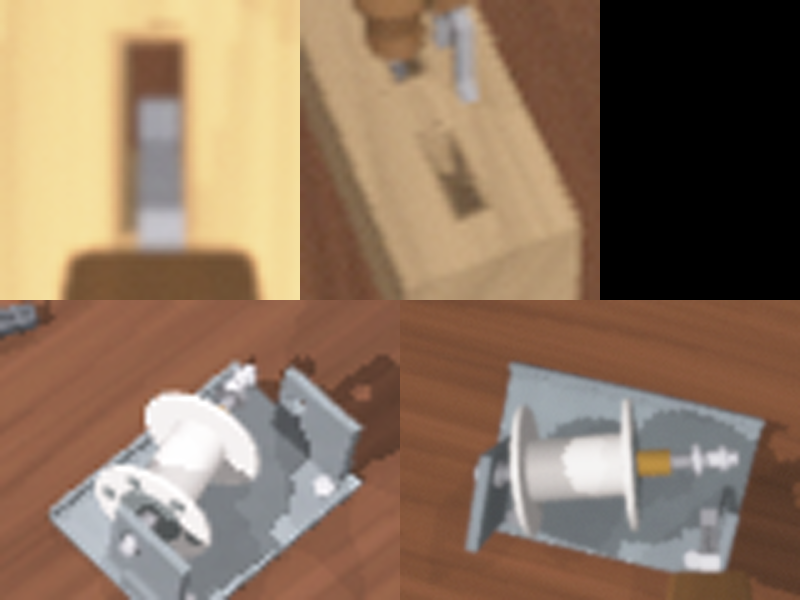

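```bash
python3 -c "
from h import *
go(.4745,-.3587,.142,99.3)
w=bot.camera_params('wrist');p=bot.read_state()['tool_pos'];e=np.array([-.1615,.987,0])
print(proj(w,p+e*.0135+[0,0,-.088],True))
"
```

```text
t 15.1 pos [ 0.4768 -0.3573  0.1875] F [-0.   0.4 -1.2] M [-0.02  0.   -0.05] w 0.219 psi 99.3
row [-0.00169 -0.00418  0.07586] [-0.0002 -0.0002  0.0026]
[323.71092721 185.97149118]
```

Request:
{"name": "play_rows", "arguments": {"commands": [[[-0.0018, -0.004, 0.02, 0, 0, 0.0026, 1], [-0.0018, -0.004, 0.05, 0, 0, 0.0026, 1], [-0.0018, -0.004, 0.073, 0, 0, 0.0026, 1], [-0.0018, -0.004, 0.073, 0, 0, 0.0026, 1], [-0.0018, -0.004, 0.073, 0, 0, 0.0026, 1], [-0.0018, -0.004, 0.073, 0, 0, 0.0026, 1]]]}}

```text
time: 15.7
tool_pos: [0.4752, -0.3599, 0.1449]
tcp_rot: [2.034, 2.392, -0.0]
wrist_force: [1.0, -0.2, -1.0]
width: 0.218
grip_force: 88.7
```

```bash
python3 -c "
from h import *
go(.4745,-.3587,.12,99.3)
"
```

```text
t 15.7 pos [ 0.4752 -0.3599  0.1449] F [ 1.  -0.2 -1. ] M [-0.03  0.02  0.03] w 0.218 psi 99.3
row [ 0.00213 -0.00087  0.04146] [ 0.0003  0.0004 -0.0004]
```

Lower into the slot by feel.

Request:
{"name": "play_rows", "arguments": {"commands": [[[0.0018, -0.0008, 0.003, 0, 0, 0, 1], [0.0018, -0.0008, 0.008, 0, 0, 0, 1], [0.0018, -0.0008, 0.013, 0, 0, 0, 1], [0.0018, -0.0008, 0.018, 0, 0, 0, 1], [0.0018, -0.0008, 0.022, 0, 0, 0, 1], [0.0018, -0.0008, 0.022, 0, 0, 0, 1]]]}}

```text
time: 16.3
tool_pos: [0.474, -0.3586, 0.1304]
tcp_rot: [2.035, 2.393, -0.0]
wrist_force: [0.6, -1.7, -1.9]
width: 0.226
grip_force: 88.8
```

Request:
{"name": "play_rows", "arguments": {"commands": [[[0, 0, 0.015, 0, 0, 0, 1], [0, 0, 0.03, 0, 0, 0, 1], [0, 0, 0.045, 0, 0, 0, 1], [0, 0, 0.056, 0, 0, 0, 1], [0, 0, 0.061, 0, 0, 0, 1], [0, 0, 0.061, 0, 0, 0, 1]]]}}

```text
time: 16.9
tool_pos: [0.4737, -0.3584, 0.0933]
tcp_rot: [-2.035, -2.392, 0.0]
wrist_force: [0.5, -2.4, -2.4]
width: 0.22
grip_force: 88.6
```

```bash
python3 av.py
```

```text
t 16.9 pos [ 0.4737 -0.3584  0.0933] F [ 0.5 -2.4 -2.4] M [-0.6  -0.08  0.  ] w 0.22 psi 183.1
row [ 0.78074  0.37684 -0.02609] [-1.000e-04 -3.000e-04 -4.659e-01]
[ 0.45 -2.24 -2.2  -0.57 -0.03  0.  ] [ 0.4738 -0.3584  0.094 ]
```

Request:
{"name": "play_rows", "arguments": {"commands": [[[-0.0018, 0, 0.002, 0, 0, 0, 1], [-0.0018, 0, 0.004, 0, 0, 0, 1], [-0.0018, 0, 0.006, 0, 0, 0, 1], [-0.0018, 0, 0.006, 0, 0, 0, 1]]]}}

```text
time: 17.45
tool_pos: [0.4741, -0.3591, 0.0909]
tcp_rot: [-2.035, -2.393, -0.001]
wrist_force: [-0.5, 1.7, 2.1]
width: 0.222
grip_force: 89.3
```

```bash
python3 av.py
```

```text
t 17.45 pos [ 0.4741 -0.3591  0.0909] F [-0.5  1.7  2.1] M [0.24 0.12 0.03] w 0.222 psi 183.1
row [ 0.78215  0.37629 -0.02976] [ 1.00e-04 -2.00e-04 -4.66e-01]
[-1.61  1.92  2.58  0.27  0.22 -0.01] [ 0.4741 -0.3591  0.0909]
```

Request:
{"name": "play_rows", "arguments": {"commands": [[[0, 0, 0, 0, 0, 0, 0.2], [0, 0, 0, 0, 0, 0, -1], [0, 0, 0, 0, 0, 0, -1], [0, 0, 0, 0, 0, 0, -1], [0, 0, -0.02, 0, 0, 0, -1], [0, 0, -0.1, 0, 0, 0, -1], [0, 0, -0.18, 0, 0, 0, -1], [0, 0, -0.25, 0, 0, 0, -1]]], "force": 40}}

```text
time: 18.4
tool_pos: [0.4744, -0.3597, 0.2439]
tcp_rot: [2.034, 2.391, 0.0]
wrist_force: [0.8, -0.0, 1.2]
width: 0.997
grip_force: 0.0
```

```bash
cat > reel.py <<'E'
from h import *
# fit reel axis from wrist picture wr5 : crop origin (200,100), scale 2.5, view offset (400,300)
w=dict(bot.camera_params('wrist'));a=np.load('w5.npy');w['rvec']=a[:3];w['tvec']=a[3:]
px=lambda x,y:((x-400)/2.5+200,(y-300)/2.5+100)
b0=onz(w,*px(637,463),.037,True);b1=onz(w,*px(670,461.5),.036,True);col=onz(w,*px(697,460),.035,True);pe=onz(w,*px(738,458.5),.035,True)
print(b0,b1,col,pe)
D=np.array([.6241,.0963]);t=.0539;M=np.array([[np.cos(t),-np.sin(t)],[np.sin(t),np.cos(t)]])
for q in(b0,b1,col,pe):print(M.T@(q[:2]-D)*1e3)
piv=D+M@np.array([0,-.0545]);print("plain",piv)
E
python3 reel.py; python3 -c "
from h import *
go(.55,.0,.24,100)"
```

```text
[0.6054 0.1039 0.037 ] [0.6008 0.1178 0.036 ] [0.5969 0.1291 0.035 ] [0.5909 0.1464 0.035 ]
[-18.26340118   8.5964049 ]
[-22.10787353  22.72403855]
[-25.39343461  34.21773631]
[-30.45270253  51.81585576]
plain [0.62703613 0.04187915]
t 18.4 pos [ 0.4744 -0.3597  0.2439] F [ 0.8 -0.   1.2] M [-0.06 -0.02 -0.07] w 0.997 psi 100
row [0.57153 0.22049 0.00597] [ 0.0004  0.0005 -0.0043]
```

```bash
python3 -c "
from h import *
p=bot.camera_params('scene')
c=np.array([onz(p,u,v,.03) for u,v in((378,115),(409,84),(460,117),(429,150))]);print(c,c.mean(0));d=c[2]-c[1];print(np.hypot(*d[:2]),np.degrees(np.arctan2(d[1],d[0])));d=c[1]-c[0];print(np.hypot(*d[:2]),np.degrees(np.arctan2(d[1],d[0])))
go(.6137,.0813,.15,109)"
```

```text
[[0.4036 0.2546 0.03  ]
 [0.3737 0.3927 0.03  ]
 [0.541  0.4188 0.03  ]
 [0.5671 0.2814 0.03  ]] [0.47135  0.336875 0.03    ]
0.169323654579034 8.867077247934251
0.14129975229985367 102.2165362678128
t 18.4 pos [ 0.4744 -0.3597  0.2439] F [ 0.8 -0.   1.2] M [-0.06 -0.02 -0.07] w 0.997 psi 109
row [0.68848 0.34682 0.15596] [ 0.0004  0.0005 -0.0543]
```

Request:
{"name": "play_rows", "arguments": {"commands": [[[0.688, 0.347, 0.05, 0, 0, -0.054, -1], [0.688, 0.347, 0.05, 0, 0, -0.054, -1], [0.688, 0.347, 0.05, 0, 0, -0.054, -1], [0.688, 0.347, 0.05, 0, 0, -0.054, -1], [0.688, 0.347, 0.05, 0, 0, -0.054, -1], [0.688, 0.347, 0.05, 0, 0, -0.054, -1], [0.688, 0.347, 0.1, 0, 0, -0.054, -1], [0.688, 0.347, 0.15, 0, 0, -0.054, -1]]]}}

```text
time: 19.2
tool_pos: [0.5948, 0.017, 0.1895]
tcp_rot: [1.822, 2.553, 0.006]
wrist_force: [0.6, -0.4, -0.3]
width: 0.998
grip_force: 0.0
```

```bash
python3 -c "
from h import *
go(.6137,.0813,.12,109)"
```

```text
t 19.2 pos [0.5948 0.017  0.1895] F [ 0.6 -0.4 -0.3] M [-0.06 -0.05  0.04] w 0.998 psi 109
row [0.0913  0.06388 0.11605] [ 0.002   0.0007 -0.0001]
```

Request:
{"name": "play_rows", "arguments": {"commands": [[[0.0913, 0.0639, 0.04, 0, 0, 0, -1], [0.0913, 0.0639, 0.09, 0, 0, 0, -1], [0.0913, 0.0639, 0.115, 0, 0, 0, -1], [0.0913, 0.0639, 0.115, 0, 0, 0, -1], [0.0913, 0.0639, 0.115, 0, 0, 0, -1], [0.0913, 0.0639, 0.115, 0, 0, 0, -1]]]}}

```text
time: 19.8
tool_pos: [0.6122, 0.0778, 0.1196]
tcp_rot: [1.826, 2.553, 0.003]
wrist_force: [0.9, 0.8, -0.2]
width: 1.002
grip_force: 0.0
```

```bash
python3 -c "
from h import *
go(.6137,.0813,.043,109)
w=bot.camera_params('wrist');i=bot.read_camera('wrist');np.save('w7.npy',np.r_[w['rvec'],w['tvec']]);cv2.imwrite('pics/wr7.png',i)
h=cv2.cvtColor(i,cv2.COLOR_BGR2HSV)
m=(cv2.inRange(h,(12,120,120),(28,255,255)))
n,l,s,c=cv2.connectedComponentsWithStats(m)
for k in range(1,n):
    if s[k,4]>40: print('orange',s[k],c[k].round(1),onz(w,*c[k],.037,True))
for yy in(-13,20): print(proj(w,np.array([.6137-.3256*(yy+13)/1e3,.0813+.9455*(yy+13)/1e3,.037]),True))
"
```

```text
t 19.8 pos [0.6122 0.0778 0.1196] F [ 0.9  0.8 -0.2] M [-0.03 -0.05 -0.04] w 1.002 psi 109
row [0.00485 0.00389 0.12765] [ 0.001   0.0003 -0.0008]
orange [ 495   59   49   64 1426] [516.5  94.5] [0.7303 0.2162 0.037 ]
orange [319 151  16  21 283] [326.3 160.9] [0.6035 0.1106 0.037 ]
orange [ 102  179   66   88 1358] [140.2 218. ] [0.4647 0.0137 0.037 ]
orange [ 37 322  29  62  80] [ 48.6 352.2] [ 0.2796 -0.3034  0.037 ]
orange [ 45 384  15  16 124] [ 52.7 392.6] [ 0.2362 -0.4711  0.037 ]
[326.40390769 201.33159152]
[326.37768899 158.23434111]
```

Request:
{"name": "play_rows", "arguments": {"commands": [[[0.0025, 0.0042, 0.02, 0, 0, 0, -1], [0.0025, 0.0042, 0.06, 0, 0, 0, -1], [0.0025, 0.0042, 0.09, 0, 0, 0, -1], [0.0025, 0.0042, 0.11, 0, 0, 0, -1], [0.0025, 0.0042, 0.12, 0, 0, 0, -1], [0.0025, 0.0042, 0.126, 0, 0, 0, -1], [0.0025, 0.0042, 0.126, 0, 0, 0, -1]]]}}

```text
time: 20.55
tool_pos: [0.6129, 0.0812, 0.0418]
tcp_rot: [1.826, 2.557, 0.0]
wrist_force: [0.6, 0.1, 0.6]
width: 1.003
grip_force: 0.0
```

```bash
python3 -c "
from h import *
go(.614,.080,.043,109)"
```

```text
t 20.55 pos [0.6129 0.0812 0.0418] F [0.6 0.1 0.6] M [ 0.02  0.02 -0.02] w 1.003 psi 109
row [-0.00241  0.00103 -0.00202] [ 0.0001  0.     -0.0003]
```

Request:
{"name": "play_rows", "arguments": {"commands": [[[-0.002, 0.001, 0, 0, 0, 0, -0.5], [-0.002, 0.001, 0, 0, 0, 0, 0.0], [-0.002, 0.001, 0, 0, 0, 0, 0.2], [-0.002, 0.001, 0, 0, 0, 0, 0.4], [-0.002, 0.001, 0, 0, 0, 0, 0.6], [-0.002, 0.001, 0, 0, 0, 0, 0.6]]], "force": 25}}

```text
time: 21.15
tool_pos: [0.6141, 0.0804, 0.0423]
tcp_rot: [1.825, 2.556, 0.001]
wrist_force: [0.5, -0.4, 2.9]
width: 0.294
grip_force: 24.2
```

```bash
python3 av.py
```

```text
t 21.15 pos [0.6141 0.0804 0.0423] F [ 0.5 -0.4  2.9] M [0.05 0.05 0.01] w 0.294 psi 183.1
row [ 0.0903   0.04451 -0.11112] [ 2.000e-04  2.000e-04 -4.119e-01]
[-1.1  -0.35  3.61  0.02  0.08  0.03] [0.6141 0.0804 0.0423]
```

Request:
{"name": "play_rows", "arguments": {"commands": [[[0, 0, 0, 0, 0, 0, 0.0], [0, 0, 0.004, 0, 0, 0, 0.0], [0, 0, 0.008, 0, 0, 0, 0.0], [0, 0, 0.008, 0, 0, 0, 0.3], [0, 0, 0.008, 0, 0, 0, 0.6], [0, 0, 0.008, 0, 0, 0, 0.6], [0, 0, 0.008, 0, 0, 0, 0.6]]]}}

```text
time: 22.0
tool_pos: [0.6136, 0.0805, 0.0366]
tcp_rot: [-1.825, -2.557, -0.0]
wrist_force: [0.8, 1.8, -2.8]
width: 0.313
grip_force: 25.8
```

```bash
python3 av.py
```

```text
t 22.0 pos [0.6136 0.0805 0.0366] F [ 0.8  1.8 -2.8] M [ 0.3  -0.15  0.03] w 0.313 psi 183.1
row [ 0.08991  0.04509 -0.12062] [ 1.000e-04 -1.000e-04 -4.119e-01]
[ 1.06  1.33 -3.19  0.42 -0.21  0.04] [0.6137 0.0805 0.0367]
```

Request:
{"name": "play_rows", "arguments": {"commands": [[[0, 0, 0, 0, 0, 0, 1], [0, 0, 0, 0, 0, 0, 1], [0.003, 0, -0.0005, 0, 0, 0, 1], [0.006, 0, -0.0005, 0, 0, 0, 1], [0.009, 0, -0.0005, 0, 0, 0, 1], [0.009, 0, -0.0005, 0, 0, 0, 1]]], "force": 60}}

```text
time: 22.75
tool_pos: [0.6114, 0.0853, 0.0372]
tcp_rot: [-1.825, -2.556, 0.001]
wrist_force: [0.1, 0.2, -1.6]
width: 0.293
grip_force: 60.6
```

```bash
python3 av.py
```

```text
t 22.75 pos [0.6114 0.0853 0.0372] F [ 0.1  0.2 -1.6] M [-0.02  0.02  0.07] w 0.293 psi 183.1
row [ 0.08118  0.0459  -0.1197 ] [-2.00e-04 -3.00e-04 -4.12e-01]
[-0.2  -0.25 -1.62 -0.02  0.05 -0.01] [0.6116 0.0854 0.0372]
```

Request:
{"name": "play_rows", "arguments": {"commands": [[[0.004, 0, 0, 0, 0, 0, 1], [0.008, 0, 0, 0, 0, 0, 1], [0.012, 0, 0, 0, 0, 0, 1], [0.016, 0, 0, 0, 0, 0, 1], [0.019, 0, 0, 0, 0, 0, 1], [0.019, 0, 0, 0, 0, 0, 1]]]}}

```text
time: 23.5
tool_pos: [0.6081, 0.0965, 0.0372]
tcp_rot: [-1.825, -2.557, -0.0]
wrist_force: [-0.1, -0.3, -1.7]
width: 0.295
grip_force: 60.6
```

```bash
python3 av.py
```

```text
t 23.5 pos [0.6081 0.0965 0.0372] F [-0.1 -0.3 -1.7] M [-0.01  0.01 -0.01] w 0.295 psi 183.1
row [ 0.06165  0.0451  -0.11959] [ 0.     -0.     -0.4118]
[ 0.55  0.24 -1.41  0.    0.01  0.02] [0.6083 0.0962 0.0372]
```

Request:
{"name": "play_rows", "arguments": {"commands": [[[0, 0, -0.005, 0, 0, 0, 1], [0, 0, -0.015, 0, 0, 0, 1], [0, 0, -0.03, 0, 0, 0, 1], [0, 0, -0.07, 0, 0, 0, 1], [0, 0, -0.14, 0, 0, 0, 1], [0, 0, -0.2, 0, 0, 0, 1], [0, 0, -0.2, 0, 0, 0, 1]]]}}

```text
time: 24.35
tool_pos: [0.6133, 0.0967, 0.1656]
tcp_rot: [1.82, 2.548, 0.014]
wrist_force: [0.8, 0.4, -0.1]
width: 0.296
grip_force: 60.8
```

```bash
python3 -c "
from h import *
go(.476,.336,.15,190)"
```

```text
t 24.35 pos [0.6133 0.0967 0.1656] F [ 0.8  0.4 -0.1] M [ 0.03 -0.06  0.05] w 0.296 psi 190
row [ 0.45155 -0.08727  0.02356] [ 0.0029  0.0038 -0.4503]
```

Request:
{"name": "play_rows", "arguments": {"commands": [[[0.4515, -0.0873, -0.01, 0, 0, -0.45, 1], [0.4515, -0.0873, -0.01, 0, 0, -0.45, 1], [0.4515, -0.0873, -0.01, 0, 0, -0.45, 1], [0.4515, -0.0873, -0.01, 0, 0, -0.45, 1], [0.4515, -0.0873, -0.01, 0, 0, -0.45, 1], [0.4515, -0.0873, -0.01, 0, 0, -0.45, 1], [0.4515, -0.0873, -0.01, 0, 0, -0.45, 1], [0.4515, -0.0873, -0.01, 0, 0, -0.45, 1]]]}}

```text
time: 25.15
tool_pos: [0.4696, 0.3364, 0.163]
tcp_rot: [-0.049, -3.141, 0.0]
wrist_force: [0.1, -0.7, -1.4]
width: 0.301
grip_force: 60.6
```

```bash
python3 -c "
from h import *
i=cv2.imread('pics/scene0.png');p=bot.camera_params('scene')
h=cv2.cvtColor(i,cv2.COLOR_BGR2HSV);m=cv2.inRange(h,(0,0,140),(180,50,255));m[:, :365]=0;m[:,475:]=0;m[:70]=0;m[165:]=0
n,l,s,c=cv2.connectedComponentsWithStats(m);k=1+s[1:,4].argmax();print(s[k],c[k])
q=np.argwhere(l==k)[:,::-1].astype(np.float32)
W=np.array([onz(p,u,v,.03)[:2] for u,v in q],np.float32);print(cv2.minAreaRect(W))
go(.4827,.339,.15,190)"
```

```text
[ 377   83   84   70 3225] [417.98232558 116.52434109]
((0.468488872051239, 0.3356456756591797), (0.17794695496559143, 0.16046647727489471), 9.599570274353027)
t 25.15 pos [0.4696 0.3364 0.163 ] F [ 0.1 -0.7 -1.4] M [0.01 0.   0.01] w 0.301 psi 190
row [-0.02175  0.00508  0.02162] [-0.0001 -0.0001 -0.0655]
```

Request:
{"name": "play_rows", "arguments": {"commands": [[[-0.0172, 0.0084, 0, 0, 0, -0.0655, 1], [-0.0172, 0.0084, 0.03, 0, 0, -0.0655, 1], [-0.0172, 0.0084, 0.08, 0, 0, -0.0655, 1], [-0.0172, 0.0084, 0.13, 0, 0, -0.0655, 1], [-0.0172, 0.0084, 0.17, 0, 0, -0.0655, 1], [-0.0172, 0.0084, 0.19, 0, 0, -0.0655, 1], [-0.0172, 0.0084, 0.19, 0, 0, -0.0655, 1]]]}}

```text
time: 25.85
tool_pos: [0.4795, 0.3388, 0.0469]
tcp_rot: [0.26, -3.127, 0.004]
wrist_force: [0.4, -0.1, -1.0]
width: 0.296
grip_force: 60.7
```

```bash
python3 -c "
from h import *
go(.480,.341,.036,190)"
```

```text
t 25.85 pos [0.4795 0.3388 0.0469] F [ 0.4 -0.1 -1. ] M [0.01 0.05 0.01] w 0.296 psi 190
row [-0.00157  0.00349  0.01819] [-0.0006 -0.0014 -0.0028]
```

Request:
{"name": "play_rows", "arguments": {"commands": [[[0, 0.003, 0.006, 0, 0, -0.0028, 1], [0, 0.003, 0.01, 0, 0, -0.0028, 1], [0, 0.003, 0.013, 0, 0, -0.0028, 1], [0, 0.003, 0.013, 0, 0, -0.0028, 1], [0, 0.003, 0.013, 0, 0, -0.0028, 1]]]}}

```text
time: 26.35
tool_pos: [0.4813, 0.342, 0.042]
tcp_rot: [-0.274, 3.129, 0.001]
wrist_force: [0.1, -0.5, -1.6]
width: 0.297
grip_force: 60.7
```

```bash
python3 av.py
```

```text
t 26.35 pos [0.4813 0.342  0.042 ] F [ 0.1 -0.5 -1.6] M [-0.05 -0.03 -0.02] w 0.297 psi 183.1
row [-0.17226 -0.37161 -0.11167] [0.0001 0.0003 0.0383]
[-0.33  0.17 -1.67 -0.   -0.   -0.  ] [0.4811 0.3419 0.0417]
```

Not yet touching; go down in 1.5 mm steps.

Request:
{"name": "play_rows", "arguments": {"commands": [[[0, 0, 0.003, 0, 0, 0, 1], [0, 0, 0.006, 0, 0, 0, 1], [0, 0, 0.008, 0, 0, 0, 1], [0, 0, 0.008, 0, 0, 0, 1]]]}}

```text
time: 26.9
tool_pos: [0.4807, 0.3416, 0.0362]
tcp_rot: [0.274, -3.129, 0.001]
wrist_force: [-0.5, 0.9, -1.4]
width: 0.297
grip_force: 60.7
```

Request:
{"name": "play_rows", "arguments": {"commands": [[[0, 0, 0.002, 0, 0, 0, 1], [0, 0, 0.002, 0, 0, 0, 1], [0, 0, 0.002, 0, 0, 0, 1]]]}}

```text
time: 27.2
tool_pos: [0.4811, 0.3419, 0.0356]
tcp_rot: [-0.274, 3.129, 0.0]
wrist_force: [-0.4, -0.3, -0.6]
width: 0.3
grip_force: 60.8
```

```bash
python3 av.py
```

```text
t 27.2 pos [0.4811 0.3419 0.0356] F [-0.4 -0.3 -0.6] M [-0.01  0.04  0.05] w 0.3 psi 183.1
row [-0.17255 -0.3715  -0.12238] [0.     0.0001 0.0383]
[ 0.26  0.37 -0.36 -0.06  0.02  0.02] [0.481  0.3418 0.0355]
```

Request:
{"name": "play_rows", "arguments": {"commands": [[[0, 0, 0.0007, 0, 0, 0, 1], [0, 0, 0.0007, 0, 0, 0, 0.35], [0, 0, 0.0007, 0, 0, 0, 0.2], [0, 0, 0.0007, 0, 0, 0, 0.0], [0, 0, 0.0007, 0, 0, 0, 0.0], [0, 0, -0.02, 0, 0, 0, 0.0], [0, 0, -0.08, 0, 0, 0, 0.0], [0, 0, -0.16, 0, 0, 0, 0.0]]]}}

```text
time: 28.15
tool_pos: [0.4789, 0.3404, 0.1303]
tcp_rot: [0.273, -3.124, 0.004]
wrist_force: [1.6, -0.0, 1.2]
width: 0.501
grip_force: 0.0
```

Request:
{"name": "play_rows", "arguments": {"commands": [[[0, 0, -0.15, 0, 0, 0, 0], [0, 0, -0.15, 0, 0, 0, 0], [0, 0, -0.15, 0, 0, 0, 0], [0, 0, -0.15, 0, 0, 0, 0]]]}}

```text
time: 28.55
tool_pos: [0.4819, 0.3424, 0.2242]
tcp_rot: [-0.273, 3.126, 0.003]
wrist_force: [-0.3, -0.3, -1.0]
width: 0.497
grip_force: 0.0
```

```bash
python3 -c "
from h import *
go(.48,.34,.2,190)
w=bot.camera_params('wrist');i=bot.read_camera('wrist');j=bot.read_camera('scene');cv2.imwrite('pics/sc8.png',j)
h=cv2.cvtColor(i,cv2.COLOR_BGR2HSV)
n,l,s,c=cv2.connectedComponentsWithStats(cv2.inRange(h,(12,120,120),(28,255,255)))
for k in range(1,n):
    if s[k,4]>60:
        ys,xs=np.where(l==k);print(s[k],onz(w,*c[k],.034,True))
# fork still in place in scene?
a=cv2.imread('pics/scene0.png').astype(int);d=np.abs(a-j).max(2)>60
n,l,s,c=cv2.connectedComponentsWithStats(d.astype(np.uint8))
for k in range(1,n):
    if s[k,4]>15: print('diff',s[k],c[k].round())
"
```

```text
t 28.55 pos [0.4819 0.3424 0.2242] F [-0.3 -0.3 -1. ] M [ 0.01 -0.02  0.03] w 0.497 psi 190
row [ 0.00392 -0.00348  0.04037] [ 0.0006  0.0014 -0.    ]
[  58   75   49   55 1062] [0.4419 0.0177 0.034 ]
[317 139  11  14 126] [0.4532 0.3367 0.034 ]
[  7 296  21  17 203] [ 0.8749 -0.2817  0.034 ]
[329 303  41  35  82] [0.6629 0.3992 0.034 ]
[529 318  20  23 233] [0.6822 0.7601 0.034 ]
diff [150   0   8   6  21] [153.   1.]
diff [195   0  12  22 115] [201.   8.]
diff [ 205    0   69   58 2288] [245.  25.]
diff [394   0  24   6  96] [404.   2.]
diff [ 422    0   52   72 1795] [445.  30.]
diff [ 538    0   76   68 1812] [576.  33.]
diff [153   2  48  43 594] [174.  23.]
diff [603  54   6   7  22] [606.  57.]
diff [411 104  13  19  58] [416. 113.]
diff [426 113  13  19  85] [432. 122.]
diff [392 192  21  27 217] [403. 205.]
diff [383 200  11   9  48] [388. 204.]
diff [375 206  14  17  45] [383. 214.]
```

```bash
python3 -c "
from workcell import bot
print(bot.finish_job())"
```

```text
the job is handed in; nothing more can be done
None
```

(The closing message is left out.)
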